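# Line up the lenses on the checking rail by length

### The arm

A 6-joint arm with a two-finger parallel gripper is mounted at the origin on the work surface. World frame = base frame: x ahead of the robot, y to its left, z up, the work surface at z = 0. Lengths are in m, angles in rad, forces in N, time in s.
With the tool pointing down it reaches from about 0.25 to 0.775 m from the base axis. Payload 4 kg.
Tool frame: the origin (TCP) lies at the centre of the arm's flange, where the gripper is bolted on; the fingertips stand 199 mm ahead of it and the grasp point (between the pads) lies 180 mm ahead of it; z points along the fingers, y is the line along which they close (so a half turn about z gives the same grasp; the last joint's range is limited). The gripper opens to 94 mm and grips with 3 to 60 N. Pads are 16 mm wide; open, the fingers measure 119 mm over their backs; the gripper's body (75 mm by 177 mm) begins 78 mm behind the grasp point.
Start: joints at [-1.211, 0.087, 1.371, -0, 1.684, -0.103], TCP at [0.246, -0.492, 0.405] pointing down, gripper open.
Joint ranges: [-3.1, 3.1], [-0.76, 2.03], [0.27, 2.55], [-1.08, 4.22], [0.17, 2.65], [-2.57, 2.57]. Speed limits (rad/s): [2.79, 2.79, 3.14, 3.14, 3.14, 3.14].

### API

Orientations are given as [roll, pitch, yaw] about the fixed x, y, z axes, in that order (R = Rz(yaw) Ry(pitch) Rx(roll)).
In Python, from bench import robot, eyes, models gives the robot as it stands.
- The arm moves only by the tool step_arm, never from a script. Its argument "commands" is a list that holds one entry, the list of rows, each a list of 7 numbers: the shift along the tool's x, y, z in mm, then the turn, a rotation vector about the tool's x, y, z in rad, then the finger opening in mm, from 0 to 94. In form: [[[tx, ty, tz, wx, wy, wz, gripper], ...]]. A call has 1 to 20 rows; each row shifts and turns the commanded pose from where the row before left it, along the tool's axes as they then stand; what a row does not reach is not made up. A row lasts 1/8 s, in which the tool goes at most 62.5 mm and 10.7 degrees, less where a joint would pass 70% of its speed; a pose out of reach is approached as far as the arm can. A call is refused whole if a number of a shift passes 62.5 or a number of a turn 0.188, either way. A call with a gripper value outside its range is refused whole. The fingers move at their own pace and stop on an object; the grip force is fixed at half the most. Time passes only in rows, so rows that do not move let the fingers close. It gives the time, the measured TCP pose, the force, the opening and the grip force at its end, in the units of the state.
- robot.get_obs(): the state, without advancing time (a new reading comes with each control period).
- eyes.snapshot(name): name is "side" or "top" or "wrist"; returns a dict with "color" (480x640x3 uint8, red, green, blue), "camera_matrix" (3x3 intrinsics, pixels), "D" ([k1, k2, p1, p2, k3] as OpenCV has them; the pictures are not rectified), "eye" and "rotation" of the camera in the world; the wrist camera has in their place "tool_from_camera" (4x4, takes a point from camera to tool coordinates, whose origin is the TCP and whose axes are the flange's). Camera axes: x right, y up, looking along -z (the intrinsics and any distortion apply to the point x, -y, -z); pixel columns grow to the right and rows downward; lengths in m; the calibration is good to about 2 mm. A picture is of the moment at which its call begins: read the wrist's pose just before it. There is no depth.
- robot.close_job(): hands the job in; it is judged then, once.
Trained networks look in a picture, given as the dict that the camera call returned (one of the last four; its "shot" number tells which), for a name from the list of things; names that differ only in an ending like _2 or _b are one class to them, and where a whole thing is asked for, a point or a joint stands for the part that bears it (a point fixed in the world has none). Each returns a list of dicts, best first, with "confidence" (0 to 1); they miss things now and then, are a little off and sometimes report something else, mostly with a low value. They report only what shows in the picture. A call takes as long as a camera call.
- models.masks_of(picture, query): "mask" (480x640 bool, what is visible of it) and "xy" ([column, row] in pixels, amid what is visible of it).
- models.tip_of(picture, query): "xy" ([column, row] in pixels: a listed point, or the origin of a listed thing).
The state is a dict: "time": time; "joint_positions": joint angles; "qvel": joint speeds; "joint_torque": joint torques, N m; "tool_pos": TCP position; "ee_rot": TCP orientation; "wrist_force": force on the tool from outside, world axes, zero at the start; "wrist_torque": the same for the moment, N m; "width": finger opening in m; "finger_force": force on a finger pad.
Only numpy, scipy, OpenCV 4.12 (cv2) and the standard library are available. Lean on these libraries where they do the work, as an engineer would, in place of code of your own. Each camera call takes 0.05 s, during which the arm holds its last target. There are 200 camera calls.

### The job

Stand the four black lenses upright on the four rests of the slide rail, one on each, in order of length for checking: the shortest on the rest nearest the white test chart block, the longest on the rest farthest from it. Set each lens down gently and well centred on its rubber pad, never let one topple, and leave the brown glass loupe standing undisturbed.

Things in the scene. Friction and masses are not known exactly. Their poses are not given: they have to be found in the camera images.
- lens_44_center (a point): The shortest of four loose black lenses: upright ribbed cylinder 44 mm high, 59 mm across from 0.36 of its height to 10 mm below the top, up to 6 mm slimmer below that; silver rim, dark glass on top. 0.13 to 0.43 kg. Stands on the counter in a row, neighbours' centres 95 mm or more away. Point: its centre, 22 mm above its foot; z is its axis, up; heading means nothing.
- lens_62_center (a point): The second shortest of four loose black lenses: upright ribbed cylinder 62 mm high, 54 mm across from 0.36 of its height to 10 mm below the top, up to 6 mm slimmer below that; silver rim, dark glass on top. 0.13 to 0.43 kg. Stands on the counter in a row, neighbours' centres 95 mm or more away. Point: its centre, 31 mm above its foot; z is its axis, up; heading means nothing.
- lens_80_center (a point): The second longest of four loose black lenses: upright ribbed cylinder 80 mm high, 61 mm across from 0.36 of its height to 10 mm below the top, up to 6 mm slimmer below that; silver rim, dark glass on top. 0.13 to 0.43 kg. Stands on the counter in a row, neighbours' centres 95 mm or more away. Point: its centre, 40 mm above its foot; z is its axis, up; heading means nothing.
- lens_98_center (a point): The longest of four loose black lenses: upright ribbed cylinder 98 mm high, 56 mm across from 0.36 of its height to 10 mm below the top, up to 6 mm slimmer below that; silver rim, dark glass on top. 0.13 to 0.43 kg. Stands on the counter in a row, neighbours' centres 95 mm or more away. Point: its centre, 49 mm above its foot; z is its axis, up; heading means nothing.
- rest_a_top (a point): One of four identical rests: square aluminium carriage 74 mm wide, fixed on the slide rail, with a flat round black rubber pad 71 mm across on top. Rests are 98 to 118 mm apart in a row; which letter is where changes at every start. Point: centre of the pad's top face, 40 mm above the counter; y runs along the rail.
- rest_b_top (a point): One of four identical rests: square aluminium carriage 74 mm wide, fixed on the slide rail, with a flat round black rubber pad 71 mm across on top. Rests are 98 to 118 mm apart in a row; which letter is where changes at every start. Point: centre of the pad's top face, 40 mm above the counter; y runs along the rail.
- rest_c_top (a point): One of four identical rests: square aluminium carriage 74 mm wide, fixed on the slide rail, with a flat round black rubber pad 71 mm across on top. Rests are 98 to 118 mm apart in a row; which letter is where changes at every start. Point: centre of the pad's top face, 40 mm above the counter; y runs along the rail.
- rest_d_top (a point): One of four identical rests: square aluminium carriage 74 mm wide, fixed on the slide rail, with a flat round black rubber pad 71 mm across on top. Rests are 98 to 118 mm apart in a row; which letter is where changes at every start. Point: centre of the pad's top face, 40 mm above the counter; y runs along the rail.
- chart: Matte white test chart block, fixed, 90 mm wide across the rail, 32 mm thick along it, 110 mm high, black pattern on both broad faces. Stands in line with the rail beyond either end, about 106 mm from the nearest rest's centre; beyond the other end is a grey focusing head with black knobs, 104 mm high. Origin: centre of its underside; z up.
- loupe_center (a point): Brown glass bottle-shaped loupe, loose, 78 mm high, 50 mm across its foot, 42 mm across its top, standing in the same row as the lenses; not to be disturbed. The row also holds an unlisted loose flat chrome lens cap, 54 mm across, 11 mm high. Point: its centre, 39 mm above its foot; z up.

How it is judged:
By the outcome, as a careful person would: the job done as asked, in the order asked, and still so for the second after the job is handed in, with the robot touching nothing.
It also fails if it takes over 96 s, if anything falls off the work surface, if the arm or the gripper's body presses on something with over 40 N, if the wrist force passes 120 N, or if a joint passes its speed limit or range.

## Working session

There is one attempt and no reset: what is moved stays moved. The work goes in short steps, Python scripts to look and compute and a tool call to move; the robot and the scene stay as the last step left them, time stands still between calls to the robot, and variables do not carry over. Pictures are saved under pics/ and viewed, at most 14 in all, crops included, and the job is handed in when it is done.

Besides the shell and the picture viewer there is one more tool, called after "Call:" in YAML: its name, and indented under it one key for each argument. step_arm: Moves the arm, as the interface text tells. Its arguments: {"type":"object","properties":{"commands":{"type":"array"}},"required":["commands"]}

```bash
mkdir -p pics; ls
cat > h.py <<'E'
import numpy as np, cv2
from bench import robot, eyes, models
from scipy.spatial.transform import Rotation as R
def pose():
    o=robot.get_obs(); return np.array(o["tool_pos"]),o["ee_rot"],o
def Rm(r): return R.from_euler('xyz',r).as_matrix()
def snap(n):
    p,r,_=pose(); s=eyes.snapshot(n)
    if n=="wrist":
        T=np.array(s["tool_from_camera"]); M=Rm(r)
        s["_e"]=p+M@T[:3,3]; s["_R"]=M@T[:3,:3]
    else: s["_e"]=np.array(s["eye"]); s["_R"]=np.array(s["rotation"])
    return s
def ray(s,uv):
    u=cv2.undistortPoints(np.array([[uv]],float),np.array(s["camera_matrix"]),np.array(s["D"])).ravel()
    return s["_R"]@np.array([u[0],-u[1],-1])
def atz(s,uv,z):
    d=ray(s,uv); return s["_e"]+d*(z-s["_e"][2])/d[2]
def save(s,f): cv2.imwrite('pics/'+f,s["color"][:,:,::-1])
E
python3 - <<'E'
from h import *
p,r,o=pose(); print(p,r,o["width"],o["time"])
t=snap("top"); save(t,"top0.png"); s=snap("side"); save(s,"side0.png")
print(t["_e"],s["_e"])
for q,z in [("lens_44_center",.022),("lens_62_center",.031),("lens_80_center",.04),("lens_98_center",.049),("rest_a_top",.04),("chart",0),("loupe_center",.039)]:
  for c in (t,s):
    for d in models.tip_of(c,q): print(q,"ts"[c is s],np.round(d["confidence"],2),np.round(d["xy"]),np.round(atz(c,d["xy"],z),3))
E
```

```text
pics
[ 0.24549393 -0.49204196  0.40354066] [-3.13946324e+00 -1.97406478e-04  4.62766065e-01] 0.09367337720515453 0.0
[ 0.41553411 -0.01853018  0.98763848] [0.41683152 0.77143065 0.81363216]Traceback (most recent call last):
  File "<stdin>", line 7, in <module>
  File "h.py", line 18, in atz
    d=ray(s,uv); return s["_e"]+d*(z-s["_e"][2])/d[2]
                                                 ~^^^
IndexError: invalid index to scalar variable.
```

```bash
sed -i 's/s\["_R"\]=np.array(s\["rotation"\])/s["_R"]=Rm(s["rotation"])/' h.py
python3 - <<'E'
from h import *
t=snap("top"); s=snap("side")
for q,z in [("lens_44_center",.022),("lens_62_center",.031),("lens_80_center",.04),("lens_98_center",.049),("rest_a_top",.04),("chart",0),("loupe_center",.039)]:
  for c in (t,s):
    for d in models.tip_of(c,q): print(q,"ts"[c is s],np.round(d["confidence"],2),np.round(d["xy"]),np.round(atz(c,d["xy"],z),3))
E
```

```text
lens_44_center t 0.57 [414. 295.] [ 0.414 -0.184  0.022]
lens_44_center s 0.61 [372. 203.] [ 0.411 -0.188  0.022]
lens_62_center t 0.95 [477. 341.] [ 0.329 -0.301  0.031]
lens_62_center s 0.61 [405. 172.] [ 0.336 -0.311  0.031]
lens_80_center t 0.58 [349. 285.] [ 0.431 -0.057  0.04 ]
lens_80_center s 0.56 [359. 233.] [ 0.432 -0.061  0.04 ]
lens_98_center t 0.83 [285. 279.] [0.438 0.065 0.049]
lens_98_center s 0.89 [353. 270.] [0.435 0.059 0.049]
rest_a_top t 0.55 [309. 189.] [0.615 0.024 0.04 ]
chart t 0.94 [210. 176.] [0.647 0.229 0.   ]
chart t 0.56 [352. 284.] [ 0.434 -0.064  0.   ]
chart s 0.97 [231. 347.] [0.642 0.239 0.   ]
loupe_center t 0.88 [171. 318.] [0.359 0.282 0.039]
loupe_center s 0.66 [385. 374.] [0.361 0.277 0.039]
```

View pics/top0.png

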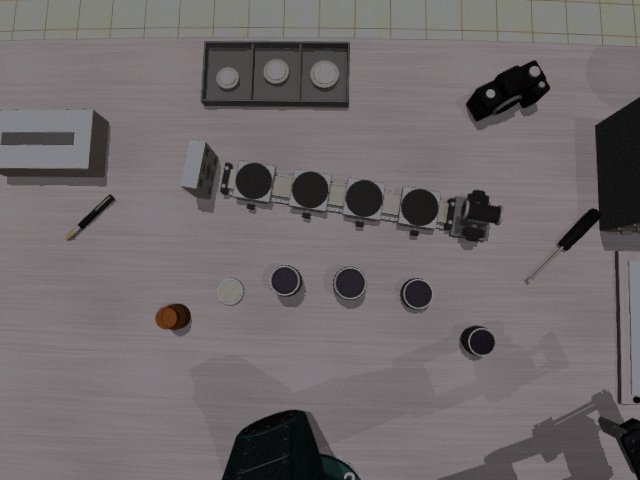

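View pics/side0.png

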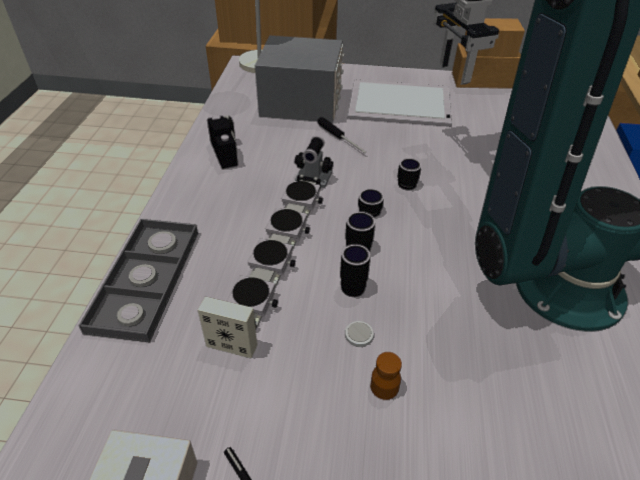

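Run:
```python
from h import *
t=snap("top"); s=snap("side")
def blob(c,uv,w=22):
    g=cv2.cvtColor(c["color"],cv2.COLOR_RGB2GRAY); m=(g<50).astype('uint8')
    n,l,st,ce=cv2.connectedComponentsWithStats(m); k=l[uv[1],uv[0]]
    cs,_=cv2.findContours((l==k).astype('uint8'),0,1); e=cv2.fitEllipse(cv2.convexHull(max(cs,key=len)))
    return e
def ar(e): return np.round(e[0],1),np.round(e[1],1)
for a,b in zip([(255,181),(311,189),(364,199),(419,208)],[(251,292),(271,253),(286,220),(300,190)]):
    for c,uv in((t,a),(s,b)):
        e=blob(c,uv); print("pad",*ar(e),np.round(atz(c,e[0],.04),4))
for n,a,b,h in [(44,(416,293),(371,197),.044),(62,(481,341),(410,166),.062),(80,(349,283),(361,220),.08),(98,(286,281),(355,254),.098)]:
    for c,uv in((t,a),):
        for d in models.masks_of(c,f"lens_{n}_center")[:2]: print(n,d["confidence"],np.round(d["xy"]),d["mask"].sum())
    # outer rim of the glass/silver
    for c,uv in((t,a),(s,b)):
        e=blob(c,uv); print(n,*ar(e),np.round(atz(c,e[0],h),4))
```

```text
pad [252.6 181.8] [34.6 39.2] [0.6267 0.134  0.04  ]
pad [250.4 291.4] [27.7 35.8] [0.626 0.135 0.04 ]
pad [307.9 191. ] [35.  41.7] [0.6103 0.0256 0.04  ]
pad [269.9 252.2] [24.  33.1] [0.6103 0.0249 0.04  ]
pad [362.9 201.3] [37.5 42.7] [ 0.5922 -0.081   0.04  ]
pad [286.  219.7] [21.2 30.7] [ 0.5954 -0.0796  0.04  ]
pad [419.9 208.7] [35.6 40.8] [ 0.5799 -0.1907  0.04  ]
pad [303.6 186.8] [24.4 35.5] [ 0.575  -0.2016  0.04  ]
44 0.6 [414. 296.] 743
44 [418.  293.3] [25.8 26.4] [ 0.4179 -0.1869  0.044 ]
44 [371.  195.7] [12.4 20.1] [ 0.4144 -0.1869  0.044 ]
62 0.93 [481. 342.] 821
62 [481.9 341.7] [24.  24.5] [ 0.3316 -0.3016  0.062 ]
62 [409.9 163.7] [ 9.5 16.9] [ 0.3286 -0.3018  0.062 ]
80 0.77 [352. 283.] 832
80 0.32 [306. 192.] 1582
80 [349.8 282.8] [27.5 28.2] [ 0.4342 -0.0566  0.08  ]
80 [360.4 220.3] [15.3 23.3] [ 0.4313 -0.057   0.08  ]
98 0.58 [283. 277.] 836
98 [284.2 280.2] [25.2 26.1] [0.4358 0.0614 0.098 ]
98 [355.5 253.9] [16.3 23.2] [0.4326 0.0613 0.098 ]
```

```bash
cat >> h.py <<'E'
L={44:(.416,-.187),62:(.330,-.3017),80:(.4328,-.0568),98:(.434,.0613)}
P={44:(.627,.1345),62:(.6103,.025),80:(.594,-.080),98:(.578,-.189)}
def go(x,y,zg):
    p,r,o=pose(); M=Rm(r); d=M.T@(np.array([x,y,zg+.18])-p)
    print("t",round(o["time"],2),"tcp",np.round(p,4),"rpy",np.round(r,4),"w",round(o["width"]*1e3,1),"F",np.round(o["wrist_force"],1),"MOVE mm",np.round(d*1e3,1)); return d
E
python3 - <<'E'
from h import *
p,r,o=pose(); print(np.round(p,4),np.round(r,4),o["time"])
d=np.array([.33,-.3017,.18+.25])-p
for y in (1.42,): print(np.round(Rm([np.pi,0,y]).T@d*1e3,1))
E
```

```text
[ 0.2455 -0.4921  0.4047] [ 3.1415 -0.      0.4628] 1.25
[201.   54.9 -25.3]
```

Call:
step_arm:
  commands:
    - [[0, 0, 0, 0, 0, -0.16, 94], [0, 0, 0, 0, 0, -0.16, 94], [0, 0, 0, 0, 0, -0.16, 94], [0, 0, 0, 0, 0, -0.16, 94], [0, 0, 0, 0, 0, -0.16, 94], [0, 0, 0, 0, 0, -0.157, 94]]

```text
time: 2.0
tool_pos: [0.2455, -0.4921, 0.4047]
ee_rot: [3.142, 0.0, 1.425]
wrist_force: [0.6, 0.0, -0.2]
width: 0.0937
finger_force: 0.0
```

Call:
step_arm:
  commands:
    - [[50, 14, -6, 0, 0, 0, 94], [50, 14, -6, 0, 0, 0, 94], [50, 14, -6, 0, 0, 0, 94], [50, 13, -6, 0, 0, 0, 94], [0, 0, 0, 0, 0, 0, 94], [0, 0, 0, 0, 0, 0, 94]]

```text
time: 2.75
tool_pos: [0.33, -0.3028, 0.4288]
ee_rot: [3.142, 0.001, 1.42]
wrist_force: [0.0, -0.6, -0.3]
width: 0.0939
finger_force: 0.0
```

Run:
```python
from h import *
w=snap("wrist"); save(w,"w1.png")
print("cam",np.round(w["_e"],3),np.round(w["_R"],2).tolist())
go(*L[62],.040)
for q,z in (("lens_62_center",.031),("lens_44_center",.022)):
  for d in models.tip_of(w,q): print(q,d["confidence"],np.round(d["xy"]),np.round(atz(w,d["xy"],z),4))
```

```text
cam [ 0.344 -0.222  0.408] [[0.99, 0.14, 0.04], [-0.15, 0.95, 0.28], [0.0, -0.28, 0.96]]
t 2.8 tcp [ 0.3298 -0.3033  0.4285] rpy [-3.1412e+00  3.0000e-04  1.4190e+00] w 94.2 F [-0.4 -0.1  0.5] MOVE mm [1.700e+00 1.000e-01 2.085e+02]
lens_62_center 0.98 [319. 213.] [ 0.334  -0.3041  0.031 ]
lens_44_center 0.95 [385.  83.] [ 0.4185 -0.185   0.022 ]
```

View pics/w1.png

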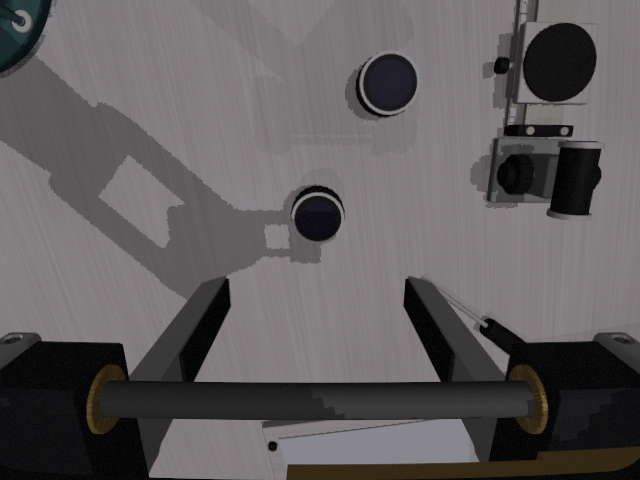

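Run:
```python
from h import *
w=snap("wrist")
print(atz(w,(318,217),.06),atz(w,(388,83),.044),atz(w,(560,62),.04))
```

```text
[ 0.33281324 -0.30168603  0.06      ] [ 0.41640308 -0.18822609  0.044     ] [ 0.58283541 -0.19110753  0.04      ]
```

Call:
step_arm:
  commands:
    - [[1.5, 1.5, 45, 0, 0, 0, 94], [0, 0, 45, 0, 0, 0, 94], [0, 0, 45, 0, 0, 0, 94], [0, 0, 35, 0, 0, 0, 94], [0, 0, 25, 0, 0, 0, 94], [0, 0, 15, 0, 0, 0, 94], [0, 0, 2, 0, 0, 0, 94], [0, 0, 0, 0, 0, 0, 64], [0, 0, 0, 0, 0, 0, 54], [0, 0, 0, 0, 0, 0, 40], [0, 0, 0, 0, 0, 0, 40], [0, 0, 0, 0, 0, 0, 40], [0, 0, 0, 0, 0, 0, 40]]

```text
time: 4.58
tool_pos: [0.3317, -0.3015, 0.217]
ee_rot: [3.141, 0.0, 1.42]
wrist_force: [-0.2, 0.1, 2.1]
width: 0.0534
finger_force: 30.0
```

Call:
step_arm:
  commands:
    - [[0, 0, -10, 0, 0, 0, 40], [0, 0, -25, 0, 0, 0, 40], [0, 0, -40, 0, 0, 0, 40], [10, 6, -45, 0, 0, 0, 40], [25, 16, -20, 0, 0, 0, 40], [45, 28, 0, 0, 0, 0, 40], [45, 28, 0, 0, 0, 0, 40], [45, 28, 0, 0, 0, 0, 40], [45, 28, 0, 0, 0, 0, 40], [45, 28, 0, 0, 0, 0, 40], [45, 28, 0, 0, 0, 0, 40], [40, 24, 0, 0, 0, 0, 40], [20, 12, 0, 0, 0, 0, 40], [0, 0, 0, 0, 0, 0, 40], [0, 0, 0, 0, 0, 0, 40], [0, 0, 0, 0, 0, 0, 40]]

```text
time: 6.58
tool_pos: [0.6095, 0.0244, 0.3569]
ee_rot: [-3.142, 0.0, 1.418]
wrist_force: [-0.4, -0.2, -1.6]
width: 0.0536
finger_force: 30.0
```

Run:
```python
from h import *
w=snap("wrist"); save(w,"w2.png")
go(*P[62],.077)
for d in models.masks_of(w,"rest_a_top")+models.tip_of(w,"rest_a_top"): print(np.round(d["confidence"],2),np.round(d["xy"],1),np.round(atz(w,d["xy"],.04),4))
```

```text
t 6.62 tcp [0.6095 0.0244 0.357 ] rpy [3.1413e+00 3.0000e-04 1.4183e+00] w 53.6 F [ 0.4 -0.4 -0.6] MOVE mm [  0.7   0.6 100. ]
0.71 [322.1 221. ] [0.6174 0.0339 0.04  ]
0.78 [321.2 238.7] [0.6143 0.0187 0.04  ]
```

View pics/w2.png

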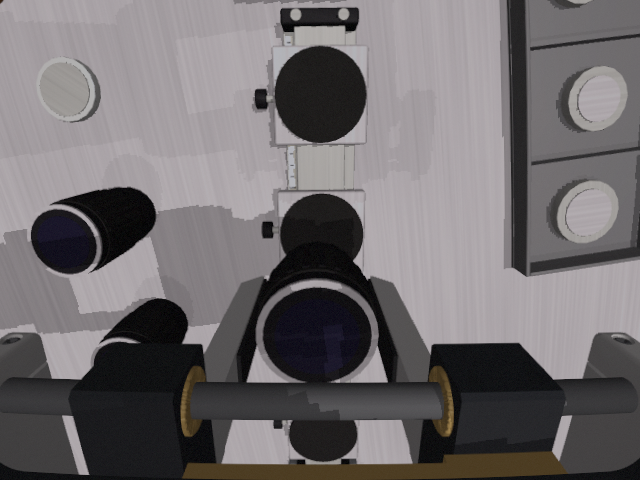

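Run:
```python
from h import *
w=snap("wrist")
g=cv2.cvtColor(w["color"],cv2.COLOR_RGB2GRAY)
print("A1",atz(w,(320,94),.04),atz(w,(320,45.5),.04),atz(w,(320,142),.04))
u=np.array([np.cos(1.42),np.sin(1.42)])
print("A2",atz(w,(322,194),.04)[:2]-.0355*u, atz(w,(280,232),.04),atz(w,(364,232),.04))
m=((g<60)*1).astype('uint8')
for r in range(194,236,8):
    row=np.where(m[r,260:380])[0]+260; print(r,row.min(),row.max(),end=' ; ')
```

```text
A1 [0.63081994 0.13325881 0.04      ] [0.63593459 0.16714652 0.04      ] [0.62547765 0.09783    0.04      ]
A2 [0.61559656 0.02153453] [0.58110196 0.03007162 0.04      ] [0.65126401 0.01931788 0.04      ]
194 318 326 ; 202 297 345 ; 210 289 353 ; 218 284 358 ; 226 262 361 ; 234 262 362 ;
```

Run:
```python
from h import *
w=snap("wrist"); p,_,_=pose()
print("held rim",atz(w,(317.5,334),.202)-[p[0],p[1],0])
t=snap("top"); s=snap("side")
for c,pts in((t,[(255,181),(311,189),(364,199),(419,208)]),(s,[(251,292),(271,253),(286,220),(300,190)])):
  g=cv2.cvtColor(c["color"],cv2.COLOR_RGB2GRAY)
  for uv in pts:
    T=45
    m=cv2.morphologyEx((g<T).astype('uint8'),cv2.MORPH_OPEN,cv2.getStructuringElement(2,(13,13)))
    n,l,st,ce=cv2.connectedComponentsWithStats(m); k=l[uv[1],uv[0]]
    if k==0: print("none"); continue
    cs,_=cv2.findContours((l==k).astype('uint8'),0,1); e=cv2.fitEllipse(max(cs,key=len))
    print(np.round(e[0],1),np.round(e[1],1),np.round(atz(c,e[0],.04),4))
cv2.imwrite("pics/t1.png",cv2.resize(t["color"][150:240,215:515,::-1],None,fx=2.6,fy=2.6))
```

```text
held rim [0.00219559 0.00046036 0.202     ]
[271.1 159.3] [ 79.3 136.3] [0.6722 0.0993 0.04  ]
[295.8 195.4] [34.4 48.3] [0.6013 0.0489 0.04  ]
[363.8 198.2] [34.3 34.7] [ 0.5983 -0.0826  0.04  ]
[419.3 207.2] [34.2 35. ] [ 0.5828 -0.1895  0.04  ]
[250.4 291.4] [26.8 35.1] [0.6259 0.1349 0.04  ]
[270.  252.1] [23.4 32.5] [0.6101 0.0246 0.04  ]
[276.9 215.4] [23.5 49.7] [ 0.6181 -0.0907  0.04  ]
[301.4 191.8] [14.5 26.9] [ 0.5772 -0.1819  0.04  ]
```

View pics/t1.png

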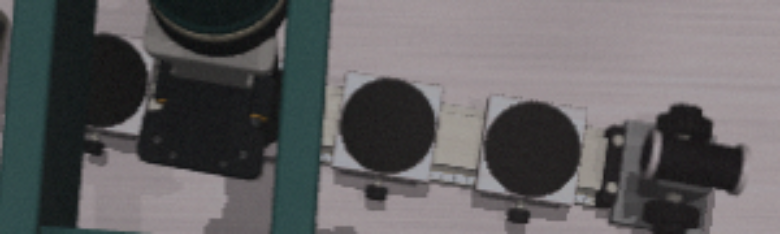

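Run:
```python
from h import *
t=snap("top"); s=snap("side")
for n,c,pts in(("top0",t,[(255,181),(311,189),(364,199),(419,208)]),("side0",s,[(251,292),(271,253),(286,220),(300,190)])):
  g=cv2.imread(f"pics/{n}.png",0)
  for uv in pts:
    m=cv2.morphologyEx((g<45).astype('uint8'),cv2.MORPH_OPEN,cv2.getStructuringElement(2,(13,13)))
    _,l,st,ce=cv2.connectedComponentsWithStats(m); k=l[uv[1],uv[0]]
    cs,_=cv2.findContours((l==k).astype('uint8'),0,1); e=cv2.fitEllipse(max(cs,key=len))
    print(np.round(e[0],1),np.round(e[1],1),np.round(atz(c,e[0],.04),4))
```

```text
[253.3 180.7] [34.3 34.4] [0.629  0.1327 0.04  ]
[309.9 189.5] [34.3 34.9] [0.6134 0.0219 0.04  ]
[363.7 198.1] [34.8 35. ] [ 0.5985 -0.0824  0.04  ]
[419.4 207.1] [34.8 35.4] [ 0.5829 -0.1897  0.04  ]
[250.3 291.4] [26.9 34.8] [0.6261 0.1351 0.04  ]
[269.9 252.1] [23.2 31.9] [0.6102 0.0247 0.04  ]
[285.9 219.8] [20.2 29.9] [ 0.5956 -0.0793  0.04  ]
[300.5 190.2] [18.1 27.2] [ 0.5803 -0.1875  0.04  ]
```

Call:
step_arm:
  commands:
    - [[-1.5, 3.8, 20, 0, 0, 0, 40], [0, 0, 30, 0, 0, 0, 40], [0, 0, 25, 0, 0, 0, 40], [0, 0, 12, 0, 0, 0, 40], [0, 0, 6, 0, 0, 0, 40], [0, 0, 3, 0, 0, 0, 40], [0, 0, 1, 0, 0, 0, 40], [0, 0, 1, 0, 0, 0, 40], [0, 0, 0, 0, 0, 0, 40], [0, 0, 0, 0, 0, 0, 40]]

```text
time: 8.28
tool_pos: [0.6136, 0.0234, 0.259]
ee_rot: [3.141, 0.0, 1.42]
wrist_force: [-0.1, -0.3, -1.1]
width: 0.0534
finger_force: 30.0
```

Call:
step_arm:
  commands:
    - [[0, 0, 0.7, 0, 0, 0, 40], [0, 0, 0.7, 0, 0, 0, 40], [0, 0, 0.5, 0, 0, 0, 40], [0, 0, 0, 0, 0, 0, 40]]

```text
time: 8.78
tool_pos: [0.6136, 0.0233, 0.2571]
ee_rot: [3.141, 0.0, 1.42]
wrist_force: [-0.1, 0.4, 0.7]
width: 0.0538
finger_force: 30.0
```

Call:
step_arm:
  commands:
    - [[0, 0, 0.4, 0, 0, 0, 40], [0, 0, 0, 0, 0, 0, 56], [0, 0, 0, 0, 0, 0, 65], [0, 0, 0, 0, 0, 0, 80], [0, 0, 0, 0, 0, 0, 94], [0, 0, 0, 0, 0, 0, 94], [0, 0, -10, 0, 0, 0, 94], [0, 0, -30, 0, 0, 0, 94], [0, 0, -50, 0, 0, 0, 94], [0, 0, -50, 0, 0, 0, 94], [0, 0, -20, 0, 0, 0, 94], [0, 0, 0, 0, 0, 0, 94]]

```text
time: 10.28
tool_pos: [0.6136, 0.0234, 0.4199]
ee_rot: [3.135, -0.001, 1.42]
wrist_force: [0.4, 0.1, 0.7]
width: 0.094
finger_force: 0.0
```

```bash
sed -i 's/^P=.*/P={44:(.6285,.133),62:(.613,.0225),80:(.598,-.082),98:(.582,-.1895)}/' h.py
python3 - <<'E'
from h import *
go(*L[44],.12)
E
```

```text
t 10.28 tcp [0.6136 0.0234 0.4199] rpy [ 3.1352e+00 -6.0000e-04  1.4198e+00] w 94.0 F [0.4 0.1 0.7] MOVE mm [-237.8 -164.4  118.7]
```

Call:
step_arm:
  commands:
    - [[-20, -14, 0, 0, 0, 0, 94], [-42, -29, 0, 0, 0, 0, 94], [-42, -29, 0, 0, 0, 0, 94], [-42, -29, 0, 0, 0, 0, 94], [-42, -29, 10, 0, 0, 0, 94], [-30, -20, 20, 0, 0, 0, 94], [-20, -14, 20, 0, 0, 0, 94], [0, 0, 0, 0, 0, 0, 94], [0, 0, 0, 0, 0, 0, 94]]

```text
time: 11.4
tool_pos: [0.416, -0.1869, 0.3662]
ee_rot: [-3.141, -0.001, 1.42]
wrist_force: [-0.5, 0.3, 0.3]
width: 0.0943
finger_force: 0.0
```

Run:
```python
from h import *
w=snap("wrist"); save(w,"w3.png"); t=snap("top"); save(t,"t3.png")
go(*L[44],.025)
for d in models.tip_of(w,"lens_44_center")+models.masks_of(w,"lens_44_center"): print(np.round(d["confidence"],2),np.round(d["xy"]),atz(w,d["xy"],.022))
for d in models.tip_of(t,"lens_62_center"): print(np.round(d["confidence"],2),np.round(d["xy"]),atz(t,d["xy"],.071))
im=np.hstack([w["color"],]); b=cv2.resize(t["color"][150:240,215:515],(640,192)); cv2.imwrite("pics/c3.png",cv2.resize(np.vstack([w["color"][:400],b])[:,:,::-1],(640,592)))
```

```text
t 11.5 tcp [ 0.4164 -0.1867  0.3671] rpy [3.1403e+00 2.0000e-04 1.4211e+00] w 94.0 F [-0.1  0.2 -0.7] MOVE mm [ -0.3  -0.5 162.1]
0.72 [318. 223.] [ 0.41936284 -0.18496288  0.022     ]
0.87 [317. 224.] [ 0.41783529 -0.18587522  0.022     ]
0.57 [309. 187.] [0.61221599 0.02179355 0.071     ]
```

View pics/c3.png

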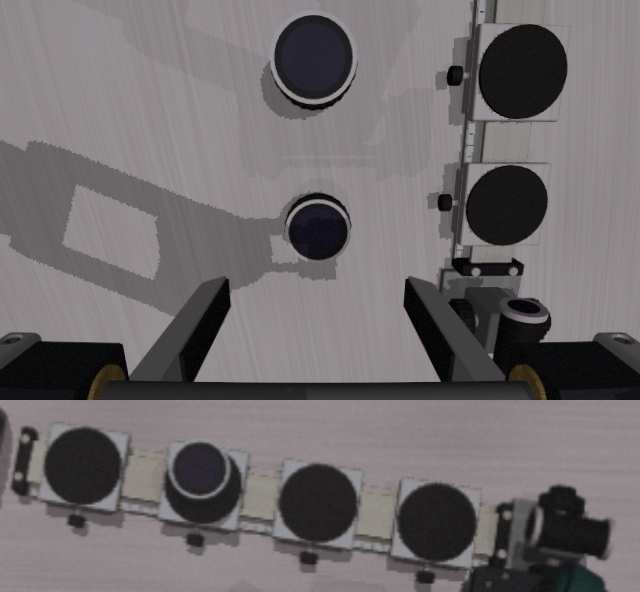

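Call:
step_arm:
  commands:
    - [[0, 0, 25, 0, 0, 0, 94], [0, 0, 45, 0, 0, 0, 94], [0, 0, 45, 0, 0, 0, 94], [0, 0, 30, 0, 0, 0, 94], [0, 0, 12, 0, 0, 0, 94], [0, 0, 3, 0, 0, 0, 94], [0, 0, 0, 0, 0, 0, 70], [0, 0, 0, 0, 0, 0, 58], [0, 0, 0, 0, 0, 0, 45], [0, 0, 0, 0, 0, 0, 45], [0, 0, 0, 0, 0, 0, 45], [0, 0, 0, 0, 0, 0, 45]]

```text
time: 13.15
tool_pos: [0.4159, -0.1874, 0.207]
ee_rot: [3.14, 0.0, 1.42]
wrist_force: [-0.3, -0.3, 3.3]
width: 0.0585
finger_force: 30.0
```

Call:
step_arm:
  commands:
    - [[0, 0, -10, 0, 0, 0, 45], [0, 0, -30, 0, 0, 0, 45], [0, 0, -50, 0, 0, 0, 45], [10, 5, -50, 0, 0, 0, 45], [25, 12, -20, 0, 0, 0, 45], [45, 21, 0, 0, 0, 0, 45], [45, 21, 0, 0, 0, 0, 45], [45, 21, 0, 0, 0, 0, 45], [45, 21, 0, 0, 0, 0, 45], [45, 21, 0, 0, 0, 0, 45], [45, 21, 0, 0, 0, 0, 45], [28, 12.5, 0, 0, 0, 0, 45], [16, 6.7, 0, 0, 0, 0, 45], [0, 0, 0, 0, 0, 0, 45], [0, 0, 0, 0, 0, 0, 45]]

```text
time: 15.02
tool_pos: [0.6281, 0.1324, 0.3664]
ee_rot: [-3.141, 0.001, 1.419]
wrist_force: [-0.3, -0.9, -2.1]
width: 0.0583
finger_force: 30.0
```

Run:
```python
from h import *
go(*P[44],.067)
```

```text
t 15.03 tcp [0.6281 0.1324 0.3664] rpy [-3.1410e+00  1.0000e-03  1.4188e+00] w 58.3 F [-0.3 -0.9 -2.1] MOVE mm [  0.8   0.3 119.4]
```

Call:
step_arm:
  commands:
    - [[0.5, 0.3, 20, 0, 0, 0, 45], [0, 0, 40, 0, 0, 0, 45], [0, 0, 30, 0, 0, 0, 45], [0, 0, 16, 0, 0, 0, 45], [0, 0, 7, 0, 0, 0, 45], [0, 0, 3, 0, 0, 0, 45], [0, 0, 1.5, 0, 0, 0, 45], [0, 0, 0.7, 0, 0, 0, 45], [0, 0, 0.5, 0, 0, 0, 45], [0, 0, 0, 0, 0, 0, 45], [0, 0, 0, 0, 0, 0, 45]]

```text
time: 16.4
tool_pos: [0.6289, 0.1339, 0.2478]
ee_rot: [3.141, 0.0, 1.42]
wrist_force: [0.6, 0.3, -1.9]
width: 0.0582
finger_force: 30.0
```

Call:
step_arm:
  commands:
    - [[0, 0, 0.5, 0, 0, 0, 45], [0, 0, 0.5, 0, 0, 0, 45], [0, 0, 0, 0, 0, 0, 45]]

```text
time: 16.77
tool_pos: [0.6289, 0.1338, 0.247]
ee_rot: [3.141, -0.0, 1.42]
wrist_force: [-1.1, -0.3, -0.5]
width: 0.0582
finger_force: 30.0
```

Call:
step_arm:
  commands:
    - [[0, 0, 0.4, 0, 0, 0, 45], [0, 0, 0, 0, 0, 0, 45]]

```text
time: 17.02
tool_pos: [0.6288, 0.1338, 0.247]
ee_rot: [3.141, -0.0, 1.42]
wrist_force: [-3.2, 0.6, 3.4]
width: 0.0585
finger_force: 30.0
```

Call:
step_arm:
  commands:
    - [[0, 0, 0, 0, 0, 0, 60], [0, 0, 0, 0, 0, 0, 70], [0, 0, 0, 0, 0, 0, 85], [0, 0, 0, 0, 0, 0, 94], [0, 0, 0, 0, 0, 0, 94], [0, 0, -10, 0, 0, 0, 94], [0, 0, -30, 0, 0, 0, 94], [0, 0, -50, 0, 0, 0, 94], [0, 0, -50, 0, 0, 0, 94], [0, 0, -30, 0, 0, 0, 94], [0, 0, 0, 0, 0, 0, 94]]

```text
time: 18.4
tool_pos: [0.6289, 0.1338, 0.421]
ee_rot: [3.133, -0.002, 1.42]
wrist_force: [0.6, 0.3, -0.3]
width: 0.0941
finger_force: 0.0
```

Run:
```python
from h import *
go(.4335,-.0568,.2)
```

```text
t 18.4 tcp [0.6289 0.1338 0.421 ] rpy [ 3.1333e+00 -2.3000e-03  1.4198e+00] w 94.1 F [ 0.6  0.3 -0.3] MOVE mm [-217.9 -164.8   39.1]
```

Call:
step_arm:
  commands:
    - [[-20, -15, 0, 0, 0, 0, 94], [-40, -30, 0, 0, 0, 0, 94], [-40, -30, 0, 0, 0, 0, 94], [-40, -30, 0, 0, 0, 0, 94], [-40, -30, 5, 0, 0, 0, 94], [-24, -19, 8, 0, 0, 0, 94], [-13.7, -10.7, 7, 0, 0, 0, 94], [0, 0, 0, 0, 0, 0, 94], [0, 0, 0, 0, 0, 0, 94]]

```text
time: 19.52
tool_pos: [0.4339, -0.0562, 0.3961]
ee_rot: [-3.142, -0.0, 1.42]
wrist_force: [0.1, 0.2, 0.8]
width: 0.0939
finger_force: 0.0
```

Run:
```python
from h import *
w=snap("wrist"); save(w,"w4.png"); t=snap("top")
go(.4335,-.0568,.045)
for d in models.tip_of(w,"lens_80_center"): print(np.round(d["confidence"],2),np.round(d["xy"]),atz(w,d["xy"],.04))
b=cv2.resize(t["color"][150:240,215:515],(640,192)); cv2.imwrite("pics/c4.png",np.vstack([w["color"][:400],b])[:,:,::-1])
```

```text
t 19.62 tcp [ 0.434  -0.0561  0.3963] rpy [ 3.1414e+00 -2.0000e-04  1.4210e+00] w 93.9 F [-0.4  0.4  0. ] MOVE mm [ -0.8  -0.5 171.3]
```

View pics/c4.png

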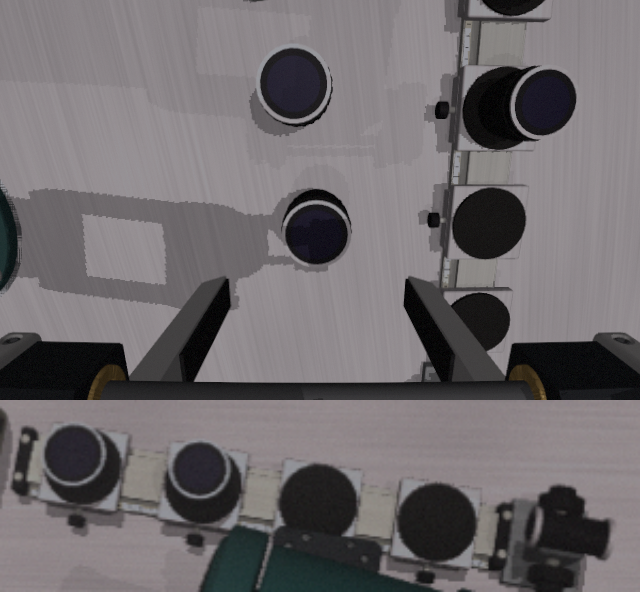

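Call:
step_arm:
  commands:
    - [[-0.7, -0.5, 25, 0, 0, 0, 94], [0, 0, 45, 0, 0, 0, 94], [0, 0, 45, 0, 0, 0, 94], [0, 0, 35, 0, 0, 0, 94], [0, 0, 15, 0, 0, 0, 94], [0, 0, 5, 0, 0, 0, 94], [0, 0, 0, 0, 0, 0, 72], [0, 0, 0, 0, 0, 0, 60], [0, 0, 0, 0, 0, 0, 48], [0, 0, 0, 0, 0, 0, 48], [0, 0, 0, 0, 0, 0, 48], [0, 0, 0, 0, 0, 0, 48]]

```text
time: 21.18
tool_pos: [0.433, -0.0573, 0.227]
ee_rot: [3.14, 0.0, 1.42]
wrist_force: [0.0, 0.6, 4.4]
width: 0.0607
finger_force: 30.0
```

Call:
step_arm:
  commands:
    - [[0, 0, -10, 0, 0, 0, 48], [0, 0, -30, 0, 0, 0, 48], [0, 0, -45, 0, 0, 0, 48], [0, 10, -25, 0, 0, 0, 48], [0, 25, 0, 0, 0, 0, 48], [0, 40, 0, 0, 0, 0, 48], [0, 40, 0, 0, 0, 0, 48], [0, 30, 0, 0, 0, 0, 48], [0, 15, 0, 0, 0, 0, 48], [0.3, 7, 0, 0, 0, 0, 48], [0, 0, 0, 0, 0, 0, 48], [0, 0, 0, 0, 0, 0, 48]]

```text
time: 22.68
tool_pos: [0.5973, -0.082, 0.3362]
ee_rot: [-3.141, 0.0, 1.42]
wrist_force: [-0.5, -0.2, -2.9]
width: 0.0607
finger_force: 30.0
```

Run:
```python
from h import *
go(*P[80],.087)
```

```text
t 22.68 tcp [ 0.5973 -0.082   0.3362] rpy [-3.1408e+00  1.0000e-04  1.4198e+00] w 60.7 F [-0.5 -0.2 -2.9] MOVE mm [ 0.1  0.8 69.2]
```

Call:
step_arm:
  commands:
    - [[0, 0.7, 15, 0, 0, 0, 48], [0, 0, 25, 0, 0, 0, 48], [0, 0, 16, 0, 0, 0, 48], [0, 0, 7, 0, 0, 0, 48], [0, 0, 3, 0, 0, 0, 48], [0, 0, 1.5, 0, 0, 0, 48], [0, 0, 0.7, 0, 0, 0, 48], [0, 0, 0.5, 0, 0, 0, 48], [0, 0, 0.5, 0, 0, 0, 48], [0, 0, 0, 0, 0, 0, 48]]

```text
time: 23.92
tool_pos: [0.5985, -0.0822, 0.2671]
ee_rot: [3.141, 0.0, 1.42]
wrist_force: [-0.1, -0.6, -2.0]
width: 0.0602
finger_force: 30.0
```

Call:
step_arm:
  commands:
    - [[0, 0, 0.5, 0, 0, 0, 48], [0, 0, 0, 0, 0, 0, 48]]

```text
time: 24.18
tool_pos: [0.5985, -0.0822, 0.2671]
ee_rot: [3.141, 0.0, 1.42]
wrist_force: [-0.7, 0.2, -0.1]
width: 0.0605
finger_force: 30.0
```

Call:
step_arm:
  commands:
    - [[0, 0, 0.4, 0, 0, 0, 48], [0, 0, 0, 0, 0, 0, 48]]

```text
time: 24.42
tool_pos: [0.5985, -0.0821, 0.2671]
ee_rot: [3.141, 0.0, 1.42]
wrist_force: [-2.8, 1.2, 4.0]
width: 0.0608
finger_force: 30.0
```

Call:
step_arm:
  commands:
    - [[0, 0, 0, 0, 0, 0, 62], [0, 0, 0, 0, 0, 0, 72], [0, 0, 0, 0, 0, 0, 86], [0, 0, 0, 0, 0, 0, 94], [0, 0, 0, 0, 0, 0, 94], [0, 0, -10, 0, 0, 0, 94], [0, 0, -30, 0, 0, 0, 94], [0, 0, -50, 0, 0, 0, 94], [0, 0, -45, 0, 0, 0, 94], [8, -12, -15, 0, 0, 0, 94], [25, -40, 0, 0, 0, 0, 94], [25, -40, 0, 0, 0, 0, 94], [25, -40, 0, 0, 0, 0, 94], [20, -31, 0, 0, 0, 0, 94], [10, -14, 0, 0, 0, 0, 94], [4.2, -6.7, 0, 0, 0, 0, 94], [0, 0, 0, 0, 0, 0, 94], [0, 0, 0, 0, 0, 0, 94]]

```text
time: 26.68
tool_pos: [0.4352, 0.0608, 0.4159]
ee_rot: [-3.141, 0.0, 1.419]
wrist_force: [0.1, -1.1, 0.2]
width: 0.0939
finger_force: 0.0
```

Run:
```python
from h import *
w=snap("wrist"); s=snap("side"); t=snap("top")
go(.4345,.0613,.058)
for d in models.tip_of(w,"lens_98_center"): print(np.round(d["confidence"],2),np.round(d["xy"]),atz(w,d["xy"],.049))
b=cv2.resize(t["color"][150:240,215:515],(640,192)); c=cv2.resize(s["color"][140:340,190:430],(480,400));cv2.imwrite("pics/c5.png",cv2.resize(np.vstack([np.hstack([w["color"][:400,150:470],c[:,:320]]),b])[:,:,::-1],(640,592)))
```

```text
t 26.82 tcp [0.4351 0.0609 0.4159] rpy [-3.1411e+00  3.0000e-04  1.4188e+00] w 94.0 F [ 0.6 -0.3 -0.6] MOVE mm [  0.4  -0.6 177.9]
```

View pics/c5.png

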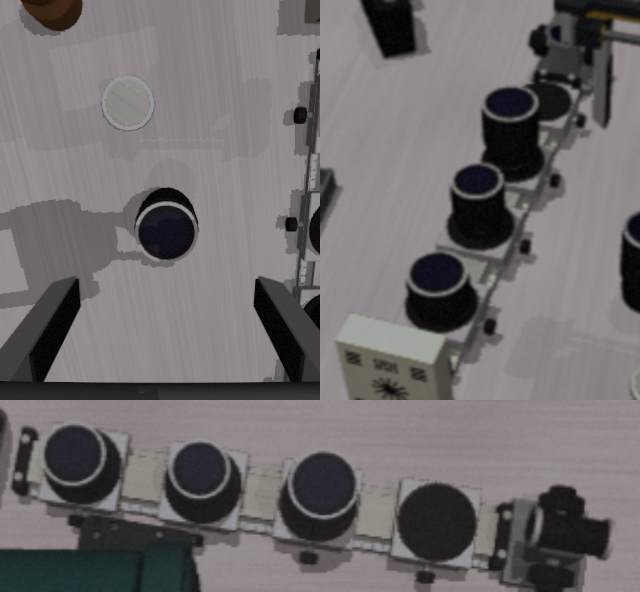

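Call:
step_arm:
  commands:
    - [[0.3, -0.5, 25, 0, 0, 0, 94], [0, 0, 45, 0, 0, 0, 94], [0, 0, 45, 0, 0, 0, 94], [0, 0, 35, 0, 0, 0, 94], [0, 0, 20, 0, 0, 0, 94], [0, 0, 6, 0, 0, 0, 94], [0, 0, 0, 0, 0, 0, 70], [0, 0, 0, 0, 0, 0, 57], [0, 0, 0, 0, 0, 0, 44], [0, 0, 0, 0, 0, 0, 44], [0, 0, 0, 0, 0, 0, 44], [0, 0, 0, 0, 0, 0, 44]]

```text
time: 28.38
tool_pos: [0.4344, 0.0617, 0.2408]
ee_rot: [3.14, -0.0, 1.42]
wrist_force: [1.0, 0.0, 2.9]
width: 0.0552
finger_force: 30.0
```

Call:
step_arm:
  commands:
    - [[0, 0, -10, 0, 0, 0, 44], [0, 0, -30, 0, 0, 0, 44], [0, 0, -45, 0, 0, 0, 44], [0, 0, -45, 0, 0, 0, 44], [-12, 10, -20, 0, 0, 0, 44], [-25, 20, 0, 0, 0, 0, 44], [-40, 33, 0, 0, 0, 0, 44], [-40, 33, 0, 0, 0, 0, 44], [-40, 33, 0, 0, 0, 0, 44], [-35, 28, 0, 0, 0, 0, 44], [-22, 17, 0, 0, 0, 0, 44], [-12.3, 9.7, 0, 0, 0, 0, 44], [0, 0, 0, 0, 0, 0, 44], [0, 0, 0, 0, 0, 0, 44]]

```text
time: 30.12
tool_pos: [0.5814, -0.1886, 0.3901]
ee_rot: [-3.141, -0.001, 1.421]
wrist_force: [1.3, -0.1, -3.7]
width: 0.0552
finger_force: 30.0
```

Run:
```python
from h import *
go(*P[98],.101)
```

```text
t 30.12 tcp [ 0.5814 -0.1886  0.3901] rpy [-3.1408e+00 -8.0000e-04  1.4208e+00] w 55.2 F [ 1.3 -0.1 -3.7] MOVE mm [ -0.8   0.8 109.1]
```

Call:
step_arm:
  commands:
    - [[-0.8, 0.7, 20, 0, 0, 0, 44], [0, 0, 35, 0, 0, 0, 44], [0, 0, 27, 0, 0, 0, 44], [0, 0, 14, 0, 0, 0, 44], [0, 0, 7, 0, 0, 0, 44], [0, 0, 3, 0, 0, 0, 44], [0, 0, 1.5, 0, 0, 0, 44], [0, 0, 0.7, 0, 0, 0, 44], [0, 0, 0.6, 0, 0, 0, 44], [0, 0, 0, 0, 0, 0, 44]]

```text
time: 31.38
tool_pos: [0.5823, -0.1906, 0.2816]
ee_rot: [3.141, 0.0, 1.42]
wrist_force: [-0.0, 0.0, -3.8]
width: 0.0554
finger_force: 30.0
```

Call:
step_arm:
  commands:
    - [[0, 0, 0.5, 0, 0, 0, 44], [0, 0, 0.4, 0, 0, 0, 44], [0, 0, 0, 0, 0, 0, 44]]

```text
time: 31.75
tool_pos: [0.5823, -0.1906, 0.2808]
ee_rot: [3.141, 0.0, 1.42]
wrist_force: [-0.6, 0.4, -2.1]
width: 0.0555
finger_force: 30.0
```

Call:
step_arm:
  commands:
    - [[0, 0, 0.4, 0, 0, 0, 44], [0, 0, 0, 0, 0, 0, 44]]

```text
time: 32.0
tool_pos: [0.5822, -0.1906, 0.2808]
ee_rot: [3.141, 0.0, 1.42]
wrist_force: [-1.4, -0.1, 1.1]
width: 0.0557
finger_force: 30.0
```

Contact; release, rise and pull back clear.

Call:
step_arm:
  commands:
    - [[0, 0, 0, 0, 0, 0, 57], [0, 0, 0, 0, 0, 0, 67], [0, 0, 0, 0, 0, 0, 82], [0, 0, 0, 0, 0, 0, 94], [0, 0, 0, 0, 0, 0, 94], [0, 0, -10, 0, 0, 0, 94], [0, 0, -30, 0, 0, 0, 94], [0, 0, -50, 0, 0, 0, 94], [0, 0, -45, 0, 0, 0, 94], [0, -20, 0, 0, 0, 0, 94], [0, -45, 0, 0, 0, 0, 94], [0, -50, 0, 0, 0, 0, 94], [0, -50, 0, 0, 0, 0, 94], [0, -25, 0, 0, 0, 0, 94], [0, 0, 0, 0, 0, 0, 94], [0, 0, 0, 0, 0, 0, 94]]

```text
time: 34.0
tool_pos: [0.3949, -0.1621, 0.4157]
ee_rot: [3.14, 0.0, 1.42]
wrist_force: [0.1, 0.1, 0.4]
width: 0.094
finger_force: 0.0
```

Run:
```python
from h import *
s=snap("side"); t=snap("top"); go(.4,-.2,.2)
# expected pixel of the rim centre if lens is exactly over the pad centre (top cam)
for n,h in ((44,.084),(62,.102),(80,.12),(98,.138)):
    q=t["_R"].T@(np.array([*P[n],h])-t["_e"]); K=np.array(t["camera_matrix"])
    uv,_=cv2.projectPoints(np.array([[q[0],-q[1],-q[2]]]),np.zeros(3),np.zeros(3),K,np.array(t["D"])); uv=uv.ravel()
    c=((uv-[215,150])*[640/300,192/90]); print(n,np.round(uv,1),"crop",np.round(c+[0,400]))
b=cv2.resize(t["color"][150:240,215:515],(640,192)); c=cv2.resize(s["color"][140:400,190:510],(640,400))
cv2.imwrite("pics/c6.png",np.vstack([c,b])[:,:,::-1])
```

```text
t 34.1 tcp [ 0.3952 -0.1622  0.4151] rpy [ 3.1415 -0.      1.4202] w 93.9 F [-0.3  0.6 -0.5] MOVE mm [-36.7  10.4  35.1]
44 [249.6 175.7] crop [ 74. 455.]
62 [308.3 182.7] crop [199. 470.]
80 [366.6 189.8] crop [324. 485.]
98 [429.5 198. ] crop [458. 502.]
```

View pics/c6.png

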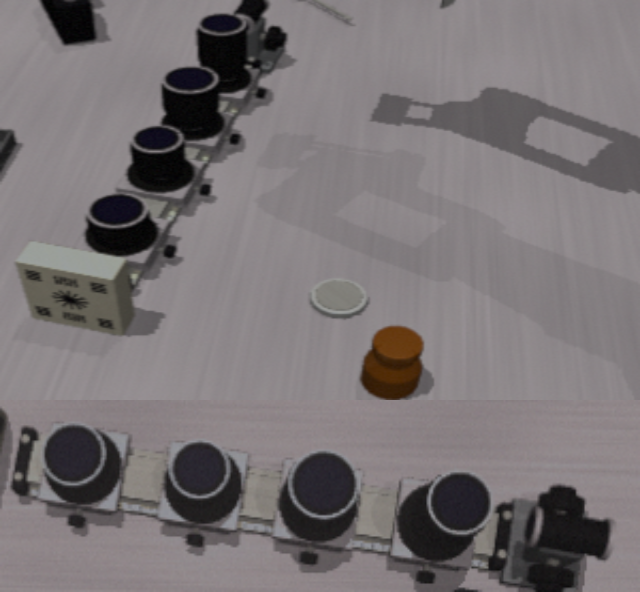

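All four lenses stand upright. Their rims in the top view are at crop pixels (75,455), (200,470), (322,484) and (459,502). Each is within about 2 px (roughly 2 mm) of where a perfectly centred lens would appear. The loupe is still standing, so I'm handing in.

```bash
python3 -c "
from bench import robot
print(robot.close_job())"
```

```text
the job is handed in; nothing more can be done
None
```

The job is handed in at about 34 s: all four lenses stand upright on the rests, each within about 2 mm of its pad's centre in the top view, shortest nearest the chart and longest farthest, and the loupe was not touched.

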